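Clear the light pad and hold up the varnish slide

ROBOT

A 6-joint arm with a two-finger parallel gripper is mounted at the origin on the work surface. World frame = base frame: x ahead of the robot, y to its left, z up, the work surface at z = 0. Lengths are in m, angles in rad, forces in N, time in s.
With the tool pointing down it reaches from about 0.35 to 0.775 m from the base axis. Payload 7.3 kg.
Tool frame: the origin (TCP) lies at the very end of the fingers, on their centre line; the grasp point (between the pads) lies grip_point_offset behind it (grip_point_offset is the distance from the TCP to the grasp point, in m); z points along the fingers, y is the direction in which the jaws open and shut (so a half turn about z gives the same grasp; the last joint's range is limited). The gripper opens to 92 mm and grips with 3 to 60 N. Pads are 19 mm wide; open, the fingers measure 130 mm over their backs; the gripper's body (75 mm by 190 mm) begins 47 mm behind the grasp point.
Start: joints at [-1.342, 0.342, 1.524, -0, 1.275, -0.146], TCP at [0.192, -0.489, 0.227] pointing down, gripper open.
Joint ranges: [-2.53, 2.53], [-0.77, 2.02], [0.04, 2.7], [-1, 4.14], [0.28, 2.66], [-3.11, 3.11]. Speed limits (rad/s): [2.57, 2.57, 3.14, 3.14, 3.14, 3.14].

INTERFACE

Orientations are given as [roll, pitch, yaw] about the fixed x, y, z axes, in that order (R = Rz(yaw) Ry(pitch) Rx(roll)).
In Python, from cell import * gives the robot as it stands.
- The arm moves only by the shell command python3 -m inch 'ROWS' [OPENING] [FORCE]. ROWS is JSON, a list that holds one entry, the list of rows, each a list of 4 numbers: the shift along the tool's x, y, z in mm, then the turn about the tool's z in rad. In form: [[[x, y, z, roll], ...]]. A call has 1 to 10 rows; each row shifts and turns the commanded pose from where the row before left it, along the tool's axes as they then stand; what a row does not reach is not made up. A row lasts 1/8 s, in which the tool goes at most 62.5 mm and 10.7 degrees, less where a joint would pass 70% of its speed; a pose out of reach is approached as far as the arm can. A call with a gripper value outside its range is refused whole. OPENING is the closure, from -1 (fully open) to 1 (shut), set as the call begins (- or left out, the last holds). The fingers move at their own pace and stop on an object; FORCE is the grip in N (left out, the last holds). Time passes only in rows, so rows that do not move let the fingers close. It gives the time, the measured TCP pose, the force and the opening at its end, in the units of the state.
- observe(): the state, without advancing time (a new reading comes with each control period).
- read_camera(name): name is "scene" or "top" or "wrist"; returns a dict with "img" (480x640x3 uint8, blue, green, red), "fx", "fy", "cx", "cy" (pixels), "eye" and "rotation" of the camera in the world; the wrist camera has in their place "T_tool_cam" (4x4, takes a point from camera to tool coordinates, whose origin is the TCP and whose axes are the flange's). Camera axes: x right, y down, z forward; pixel columns grow to the right and rows downward; lengths in m; the calibration is good to about 2 mm. The wrist camera is an equidistant fisheye: a pixel r from the principal point sees the ray r / f radians off the axis. A picture is of the moment at which its call begins: read the wrist's pose just before it. There is no depth.
- hand_in(): hands the job in, once; it reports no verdict.
Trained networks look in the newest picture that a camera, given by its name, has taken for a name from the list of things; names that differ only in an ending like _2 or _b are one class to them, and where a whole thing is asked for, a point or a joint stands for the part that bears it (a point fixed in the world has none). Each returns a list of dicts, best first, with "conf" (0 to 1); they miss things now and then, are a little off and sometimes report something else, mostly with a low value. They report only what shows in the picture. A call takes as long as a camera call.
- boxes_of(camera, label): "at" ([row, column] in pixels, amid what is visible of it).
- place_of(camera, label): "at" ([row, column] in pixels: a listed point, or the origin of a listed thing).
The state is a dict: "time": time; "qpos": joint angles; "qvel": joint speeds; "joint_efforts": joint torques, N m; "tool_pos": TCP position; "tool_rot": TCP orientation; "contact_force": force on the tool from outside, world axes, zero at the start; "torque": the same for the moment, N m; "opening": finger opening in m.
Only numpy, scipy, OpenCV 4.12 (cv2) and the standard library are available. Lean on these libraries where they do the work, as an engineer would, in place of code of your own. Each camera call takes 0.05 s, during which the arm holds its last target. There are 200 camera calls.

TASK

Clear the light pad: stand the medium (orange) tumbler inside the large (blue) one, which stays where it is, then the small (green) one inside the medium. Then pick the varnish sample slide off its cork stand, find its frosted end by the notched corner, and hold it still about 15 cm above the middle of the pad, label face up, lengthwise square across the pad, with the frosted end on the blue-strip side and tipped up about 30 degrees. Finish while holding it there, never letting go, and leave the other things alone.

Things in the scene. Friction and masses are not known exactly. Their poses are not given: they have to be found in the camera images.
- pad_mid (a point): Middle of the top face of the light pad: a flat grey-framed white panel 170 (x) by 240 (y) mm, 12 mm thick, fixed to the bench, its top 12 mm above it. Its x axis points, level, to the long edge that carries a blue strip (the edge away from the robot), its y axis along the long edges, z up. The medium and small tumblers start standing on it.
- large_mid (a point): Large tumbler, blue, open at the top: centre, half-way up. Outer diameter 78 mm at the rim (75 at the foot), 55 mm tall, wall 3 mm, floor 4 mm thick; stands loose on the bench, 110 g or so. z is its axis, up.
- medium_mid (a point): Medium tumbler, orange, open at the top: centre, half-way up. Outer diameter 60 mm at the rim (57 at the foot), 80 mm tall, wall 3 mm, floor 4 mm thick, 80 g or so. Goes into the large one with about 6 mm play all round; standing on the large one's floor it sticks out 29 mm above the large one's rim and its centre is 16.5 mm above the large one's centre. z is its axis, up.
- small_mid (a point): Small tumbler, green, open at the top: centre, half-way up. Outer diameter 42 mm at the rim (39 at the foot), 105 mm tall, wall 3 mm, floor 4 mm thick, 60 g or so. Goes into the medium one with about 6 mm play all round; standing on the medium one's floor it sticks out 29 mm above the medium one's rim and its centre is 16.5 mm above the medium one's centre. z is its axis, up.
- slide_mid (a point): Centre of the sample slide: clear rigid plate 110 (x) by 40 (y) mm, 8 thick, 42 g, level, label face up, any yaw, its centre on the cork stand. x runs lengthwise to the frosted end, z out of the label face. Frosted end: bluish white, 35 mm, its +x+y corner cut by a 12 mm square notch. Then amber and brown swatches; the plain end has a cream primer patch, no notch.
- slide_frost (a point): Middle of the slide's frosted end edge: 55 mm along the slide's +x from its centre, half-way through its thickness; same axes as slide_mid.
- stand: Cork stand that carries the slide, fixed to the bench: an upright cork post 28 mm across whose top is 36 mm above the bench, on a brown disc 56 mm across and 6 mm thick. Origin at its foot. The slide's long edges overhang the post by 6 mm on each side.
- paint_pot: Bystander: small paint pot with a yellow cap, 42 mm across, about 50 mm tall, behind the work area on the left. Loose; origin at its underside. Leave it alone.
- spool: Bystander: red thread spool, 36 mm across, 34 mm tall, behind the work area on the right. Loose; origin at its underside. Leave it alone.
- glue: Bystander: lying glue tube, white and blue with a red nozzle, 26 x 120 mm, 14 mm high, near the robot on the left. Loose; origin at its underside. Leave it alone.
- brush: Bystander: brush 170 mm long lying flat, near the robot on the right. Loose; origin at its underside. Leave it alone.
- filler_jar: Bystander: jar with a blue cap, 64 mm across, about 75 mm tall, at the right. Loose; origin at its underside. Leave it alone.
- sander: Bystander: cork sanding block 100 x 50 x 25 mm with a red sole, at the left. Loose; origin at its underside. Leave it alone.

How it is judged:
By the outcome, as a careful person would: the job done as asked, in the order asked, and still so for the second after the job is handed in, while the arm keeps its last pose, push and grip.
It also fails if it takes over 67 s, if anything falls off the work surface, if the arm or the gripper's body presses on something with over 40 N, if the wrist force passes 120 N, or if a joint passes its speed limit or range.

## Working session

There is one attempt and no reset: what is moved stays moved. The work goes in short steps, Python scripts to look and compute and a shell command to move; the robot and the scene stay as the last step left them, time stands still between calls to the robot, and variables do not carry over. Pictures are saved under pics/ and viewed, about 8 in all and at most 12, crops included, and the job is handed in when it is done.

```bash
ls; mkdir -p pics; cat > h.py <<'E'
from cell import *
import numpy as np, cv2
from scipy.spatial.transform import Rotation as R
def tool():
    s=observe(); T=np.eye(4); r=np.array(s["tool_rot"])
    T[:3,:3]=R.from_euler('xyz',r).as_matrix() if r.shape==(3,) else (R.from_quat(r).as_matrix() if r.size==4 else r)
    T[:3,3]=s["tool_pos"]; return T
def ray(c,uv,T=None):
    x,y=(uv[0]-c["cx"])/c["fx"],(uv[1]-c["cy"])/c["fy"]
    if "T_tool_cam" in c:
        M=T@np.array(c["T_tool_cam"]); th=np.hypot(x,y); k=np.sin(th)/max(th,1e-9)
        return M[:3,3],M[:3,:3]@np.array([x*k,y*k,np.cos(th)])
    return np.array(c["eye"]),np.array(c["rotation"])@np.array([x,y,1.])
def atz(c,uv,z,T=None):
    o,d=ray(c,uv,T); return o+d*(z-o[2])/d[2]
def proj(c,p,T=None):
    if "T_tool_cam" in c:
        M=T@np.array(c["T_tool_cam"]); q=M[:3,:3].T@(np.array(p)-M[:3,3]); th=np.arctan2(np.hypot(q[0],q[1]),q[2]); k=th/max(np.hypot(q[0],q[1]),1e-9)
        return q[0]*k*c["fx"]+c["cx"],q[1]*k*c["fy"]+c["cy"]
    q=np.array(c["rotation"]).T@(np.array(p)-np.array(c["eye"])); return q[0]/q[2]*c["fx"]+c["cx"],q[1]/q[2]*c["fy"]+c["cy"]
E
python3 - <<'E'
from h import *
s=observe(); print({k:s[k] for k in("tool_pos","tool_rot","opening","time")})
try: print(grip_point_offset)
except Exception as e: print(e)
Z=dict(pad_mid=.012,large_mid=.0275,medium_mid=.052,small_mid=.0645,slide_mid=.040,slide_frost=.040,stand=0,paint_pot=0,spool=0,glue=0,brush=0,filler_jar=0,sander=0)
for n in("top","scene"):
    c=read_camera(n); cv2.imwrite(f"pics/{n}0.png",c["img"]); print(n,c["eye"],c["fx"])
    for k,z in Z.items():
        for r in place_of(n,k)[:2]:
            print(k,round(r["conf"],2),np.round(r["at"]),np.round(atz(c,r["at"][::-1],z)*1000))
E
```

```text
pics
{'tool_pos': array([ 0.19213013, -0.48814461,  0.2260365 ]), 'tool_rot': array([-3.14004702e+00, -2.12112059e-04,  3.74824667e-01]), 'opening': 0.09208810879678238, 'time': 0.0}
0.0188
top [0.34434169 0.00261672 1.50750127] 611.2944133909899Traceback (most recent call last):
  File "<stdin>", line 10, in <module>
  File "h.py", line 15, in atz
    o,d=ray(c,uv,T); return o+d*(z-o[2])/d[2]
                                         ~^^^
IndexError: invalid index to scalar variable.
```

View pics/top0.png

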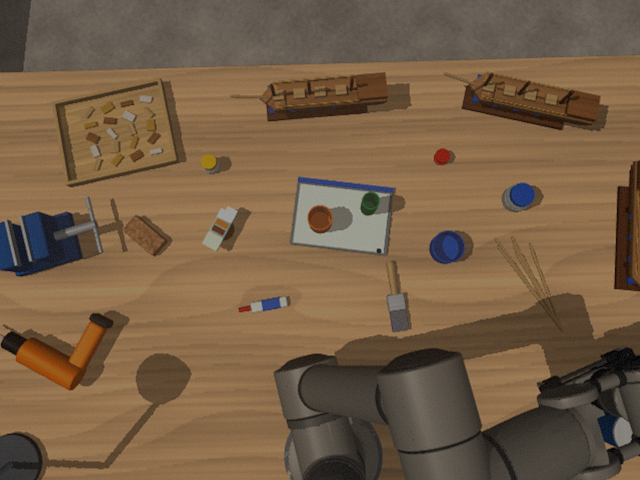

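The top picture shows orange at about (320,218), green (370,203), blue tumbler (447,247), slide (221,228), and the pad centred at (343,216) with its blue strip at the top. The camera rotation seems to be in another format, so I'll fix that.

```bash
cat >> h.py <<'E'
_rc=read_camera
def read_camera(n):
    c=dict(_rc(n))
    if "rotation" in c:
        r=np.array(c["rotation"])
        if r.shape==(3,): r=R.from_euler('xyz',r).as_matrix()
        c["rotation"]=r
    return c
E
python3 - <<'E'
from h import *
Z=dict(pad_mid=.012,large_mid=.0275,medium_mid=.052,small_mid=.0645,slide_mid=.040,slide_frost=.040,stand=0,paint_pot=0,spool=0,glue=0,brush=0,filler_jar=0,sander=0)
for n in("top","scene"):
    c=read_camera(n); cv2.imwrite(f"pics/{n}1.png",c["img"]); print(n,c["eye"],c["fx"],np.round(c["rotation"],2).tolist())
    for k,z in Z.items():
        for r in place_of(n,k)[:2]:
            print(k,round(r["conf"],2),np.round(r["at"]),np.round(atz(c,r["at"][::-1],z)*1000))
c=read_camera("top")
# pad blue strip yaw, corners from the picture
P=[atz(c,p,.012) for p in((298,179),(394,188),(388,254),(291,244))]
print(np.round(P,3).tolist(), np.round(np.mean(P,0),3))
cv2.imwrite("pics/slide0.png",cv2.resize(c["img"][195:260,190:250],None,fx=8,fy=8,interpolation=cv2.INTER_CUBIC))
E
```

```text
top [0.34434169 0.00261672 1.50750127] 611.2944133909899 [[-0.02, -0.99, 0.14], [-1.0, 0.03, 0.01], [-0.01, -0.13, -0.99]]
pad_mid 0.63 [214. 344.] [573. -41.  12.]
large_mid 0.68 [250. 448.] [ 477. -290.   28.]
medium_mid 0.8 [219. 320.] [557.  16.  52.]
small_mid 0.91 [202. 370.] [ 595. -105.   64.]
slide_mid 0.75 [228. 219.] [544. 264.  40.]
slide_frost 0.75 [203. 230.] [605. 235.  40.]
stand 0.59 [232. 222.] [540. 261.   0.]
paint_pot 0.5 [166. 210.] [707. 292.   0.]
spool 0.45 [158. 443.] [ 711. -295.    0.]
glue 0.95 [302. 272.] [362. 140.   0.]
brush 0.63 [295. 395.] [ 372. -161.    0.]
brush 0.46 [218. 341.] [568. -34.   0.]
sander 0.9 [236. 147.] [533. 450.   0.]
scene [1.30837616 0.66127121 0.86237876] 481.43096015059774 [[-0.66, 0.46, -0.6], [0.75, 0.4, -0.52], [0.0, -0.79, -0.61]]
pad_mid 0.81 [264. 305.] [575. -33.  12.]
large_mid 0.76 [210. 267.] [ 477. -285.   27.]
medium_mid 0.87 [254. 323.] [548.   7.  52.]
small_mid 0.82 [244. 283.] [598. -91.  64.]
slide_mid 0.92 [303. 403.] [551. 267.  40.]
slide_mid 0.55 [255. 205.] [ 752. -236.   40.]
slide_frost 0.87 [308. 382.] [597. 239.  40.]
slide_frost 0.71 [349. 473.] [570. 460.  40.]
stand 0.79 [317. 399.] [561. 266.   0.]
paint_pot 0.7 [363. 369.] [721. 295.   0.]
paint_pot 0.28 [307. 381.] [563. 215.   0.]
spool 0.75 [252. 207.] [ 713. -288.   -0.]
spool 0.64 [302. 403.] [512. 245.  -0.]
glue 0.73 [258. 403.] [367. 148.   0.]
glue 0.38 [302. 404.] [508. 247.   0.]
brush 0.62 [217. 319.] [ 368. -163.    0.]
filler_jar 0.9 [212. 196.] [ 609. -476.    0.]
sander 0.7 [348. 473.] [531. 448.  -0.]
[[0.666, 0.07, 0.012], [0.636, -0.168, 0.012], [0.472, -0.147, 0.012], [0.503, 0.091, 0.012]] [ 0.569 -0.038  0.012]
```

View pics/slide0.png

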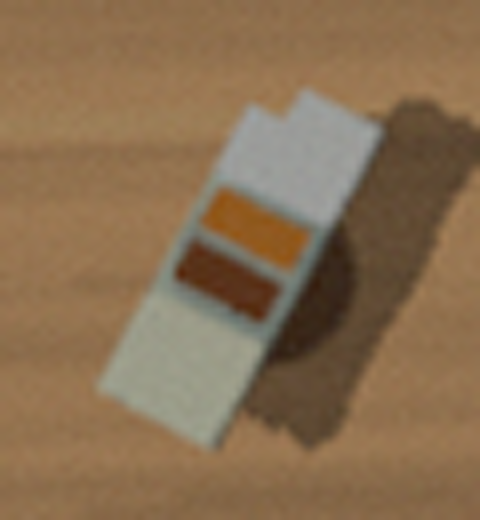

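The notch is at the upper left of the far end, so the frosted end points to world +x and the slide yaw is about -28°. The pad yaw is about -7°. The tool can't tilt, so I'll grip the slide near its plain end with a light grip. Lowering it against the post edge will tip the frosted end up, and then I'll clamp hard. First, the medium tumbler.

```bash
python3 -m inch '[[[52,-33,0,0],[52,-33,0,0],[52,-33,0,0],[52,-33,0,0],[52,-33,0,0],[52,-33,0,0],[52,-33,0,0],[52,-33,0,0],[52,-33,0,0],[52,-33,0,0]]]' -1 20
cat > look.py <<'E'
from h import *
import sys
# look.py pic label=z ...
T=tool(); c=read_camera("wrist"); cv2.imwrite(f"pics/{sys.argv[1]}.png",c["img"])
s=observe(); print("t",round(s["time"],2),"tcp",np.round(T[:3,3]*1000,1),"rot",np.round(s["tool_rot"],3),"open",round(s["opening"]*1000,1))
for a in sys.argv[2:]:
    k,z=a.split("=")
    for r in place_of("wrist",k)[:2]:
        p=atz(c,r["at"][::-1],float(z),T); print(k,round(r["conf"],2),np.round(r["at"]),"world",np.round(p*1000,1),"tool delta mm",np.round(T[:3,:3].T@(p-T[:3,3])*1000,1))
E
python3 look.py w1 medium_mid=.052 small_mid=.0645 pad_mid=.012 large_mid=.0275; python3 -c "
from h import *
c=read_camera('wrist');print(np.round(c['T_tool_cam'],3).tolist(),c['fx'],c['cx'],c['cy'])"
```

```text
time: 2.8
tool_pos: [0.5564, 0.0107, 0.2268]
tool_rot: [3.141, -0.0, 0.375]
contact_force: [0.9, -0.9, 0.5]
opening: 0.0913
t 2.85 tcp [556.4  10.7 226.8] rot [-3.139 -0.004  0.378] open 91.9
medium_mid 0.7 [218. 317.] world [557.1  15.4  52. ] tool delta mm [  2.3  -4.1 174.8]
medium_mid 0.39 [116.   9.] world [545.7 396.3  52. ] tool delta mm [ 131.2 -362.7  174.7]
small_mid 0.82 [233. 448.] world [ 591.2 -101.1   64.5] tool delta mm [ -8.6 116.8 162.4]
pad_mid 0.74 [215. 372.] world [573.3 -37.7  12. ] tool delta mm [ -2.1  51.2 214.9]
pad_mid 0.27 [146. 113.] world [545.3 255.3  12. ] tool delta mm [  79.2 -231.7  214.8]
[[-0.001, -0.965, -0.262, 0.07], [1.0, -0.001, -0.001, 0.001], [0.001, -0.262, 0.965, -0.158], [0.0, 0.0, 0.0, 1.0]] 371.64829954431775 322.13102165095654 242.6636572614438
```

View pics/w1.png

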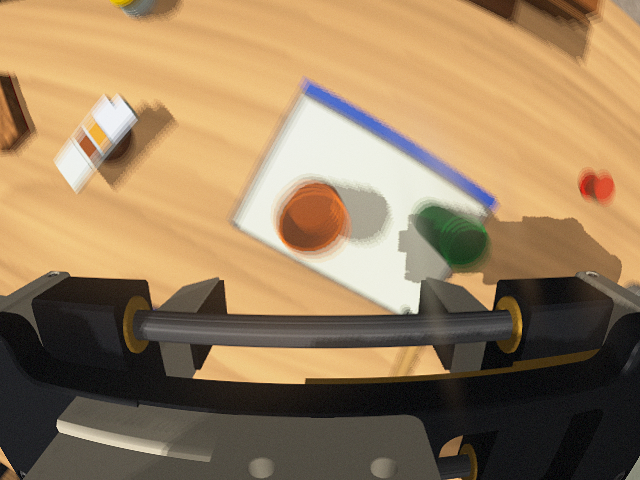

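The wrist picture (slightly blurred) shows orange at (313,217), green at (455,235), and the slide with its notch at far left. Estimates agree within a few mm, so I'm descending on orange.

```bash
python3 -m inch '[[[2,-4,40,0],[0,0,50,0],[0,0,40,0],[0,0,29,0],[0,0,0,0],[0,0,0,0]]]' && python3 -m inch '[[[0,0,0,0],[0,0,0,0],[0,0,0,0],[0,0,0,0],[0,0,0,0]]]' 1 15 && python3 -m inch '[[[0,0,-50,0],[0,0,-50,0],[0,0,-50,0],[0,0,0,0],[0,0,0,0]]]' && python3 look.py w2 medium_mid=.200 large_mid=.0275
```

```text
time: 3.85
tool_pos: [0.5564, 0.0124, 0.0691]
tool_rot: [3.14, -0.002, 0.373]
contact_force: [0.5, 0.6, 0.2]
opening: 0.0919
time: 4.47
tool_pos: [0.5558, 0.0135, 0.0679]
tool_rot: [3.142, -0.0, 0.375]
contact_force: [-1.1, 0.7, 3.1]
opening: 0.059
time: 5.1
tool_pos: [0.5551, 0.0134, 0.2168]
tool_rot: [-3.141, 0.001, 0.375]
contact_force: [-1.2, 0.0, -1.8]
opening: 0.059
t 5.15 tcp [555.1  13.4 216.8] rot [-3.14e+00  3.00e-03  3.75e-01] open 58.7
medium_mid 0.56 [282. 322.] world [556.7  13.2 200. ] tool delta mm [ 1.4  0.7 16.8]
```

View pics/w2.png

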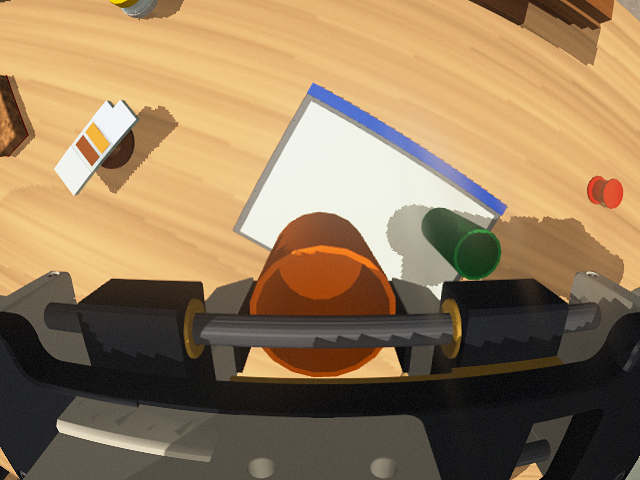

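Held (59 mm). I'll stop 80 mm short of the blue tumbler so the wrist camera sees it.

```bash
python3 -m inch '[[[-37.5,36,0,0],[-37.5,36,0,0],[-37.5,36,0,0],[-37.5,36,0,0],[-37.5,36,0,0],[-37.5,36,0,0],[-38,36,0,0],[0,0,0,0],[0,0,0,0],[0,0,0,0]]]' && python3 look.py w3 large_mid=.0275 && python3 - <<'E'
from h import *
T=tool(); c=cv2.imread("pics/w3.png"); cam=read_camera("wrist")
# blue rim fit: draw predicted rim
hsv=cv2.cvtColor(c,cv2.COLOR_BGR2HSV); m=cv2.inRange(hsv,(105,120,30),(130,255,255))
n,l,st,ce=cv2.connectedComponentsWithStats(m); i=1+np.argsort(-st[1:,4])[:3]; print(st[i],ce[i])
for r in place_of("wrist","large_mid")[:1]:
    p=atz(cam,r["at"][::-1],.0275,T)
    for a in np.linspace(0,2*np.pi,40):
        for z,rad in((.055,.039),(0,.0375)):
            u=proj(cam,[p[0]+rad*np.cos(a),p[1]+rad*np.sin(a),z],T); cv2.circle(c,(int(u[0]),int(u[1])),1,(0,255,255),-1)
# held rim circle at tool (0,0), z=TCP+24
for a in np.linspace(0,2*np.pi,40):
    u=proj(cam,T[:3,3]+[.03*np.cos(a),.03*np.sin(a),.024],T); cv2.circle(c,(int(u[0]),int(u[1])),1,(0,255,0),-1)
cv2.imwrite("pics/w3b.png",c)
E
```

```text
time: 6.5
tool_pos: [0.4037, -0.3163, 0.2174]
tool_rot: [-3.141, 0.0, 0.376]
contact_force: [-0.5, 0.5, -1.4]
opening: 0.0582
t 6.55 tcp [ 403.7 -316.3  217.4] rot [-3.141  0.     0.377] open 59.0
large_mid 0.72 [124. 328.] world [ 488.3 -288.5   27.5] tool delta mm [ 88.9   5.4 189.9]
[[ 281   82   90   88 4087]
 [ 531   64   46   58 2113]
 [ 297  137    3    3    5]] [[330.81747003 127.88157573]
 [553.43492664  92.32654993]
 [298.2        138.        ]]
```

View pics/w3b.png

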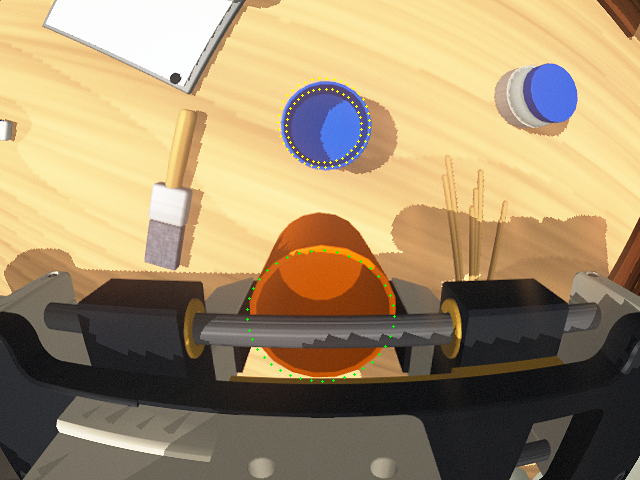

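The predicted rim overlays the blue tumbler well (281-371, 82-170), and the held cup sits about 1.5 mm toward +x in the tool. I'll go over it, come down part-way and check.

```bash
python3 -m inch '[[[44,2.5,0,0],[43,3,0,0],[0,0,40,0],[0,0,40,0],[0,0,0,0],[0,0,0,0],[0,0,0,0],[0,0,0,0]]]' && python3 look.py w4 large_mid=.0275 && python3 - <<'E'
from h import *
T=tool(); c=cv2.imread("pics/w4.png"); cam=read_camera("wrist")
o=np.array([.4883,-.2885])
def circ(x,y,z,rad,col):
    for a in np.linspace(0,2*np.pi,60):
        u=proj(cam,[x+rad*np.cos(a),y+rad*np.sin(a),z],T); cv2.circle(c,(int(u[0]),int(u[1])),1,col,-1)
circ(*o,.055,.039,(0,255,255)); circ(*o,.055,.036,(255,255,255))
h=T[:3,3]+T[:3,0]*.0017
circ(h[0],h[1],h[2]+.024,.03,(0,255,0)); circ(h[0],h[1],h[2]+.024-.080,.0285,(0,255,0))
cv2.imwrite("pics/w4b.png",c[100:480]); print(h,o)
E
```

```text
time: 7.7
tool_pos: [0.4867, -0.2912, 0.1391]
tool_rot: [3.139, -0.001, 0.375]
contact_force: [-0.7, -0.3, -1.2]
opening: 0.0585
t 7.75 tcp [ 486.7 -291.2  139.1] rot [ 3.14e+00 -1.00e-03  3.75e-01] open 58.4
[ 0.48798135 -0.29034457  0.1385192 ] [ 0.4883 -0.2885]
```

View pics/w4b.png

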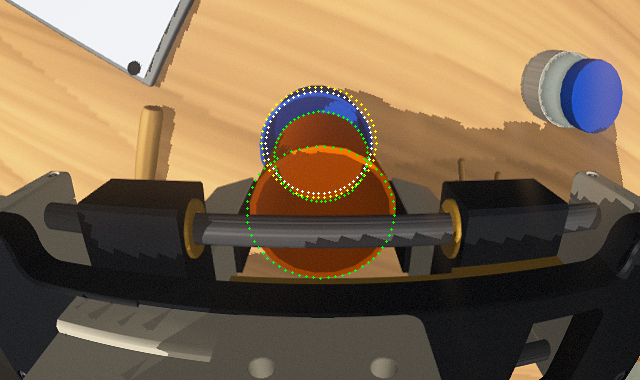

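The rims line up to about 2 mm (blue's left edge at column 261 against 264 predicted). I'll shift 2 mm and insert.

```bash
python3 -m inch '[[[0,-2,15,0],[0,0,15,0],[0,0,15,0],[0,0,15,0],[0,0,10,0],[0,0,7,0],[0,0,0,0],[0,0,0,0]]]'
```

```text
time: 8.85
tool_pos: [0.4857, -0.2891, 0.061]
tool_rot: [3.141, -0.0, 0.375]
contact_force: [0.2, 0.2, -0.2]
opening: 0.059
```

```bash
python3 -m inch '[[[0,0,0,0],[0,0,0,0],[0,0,0,0],[0,0,0,0]]]' -1 && python3 -m inch '[[[0,0,-40,0],[0,0,-50,0],[0,0,-50,0],[0,0,-30,0],[-40,0,0,0],[0,0,0,0],[0,0,0,0],[0,0,0,0]]]' && python3 look.py w5 medium_mid=.044 large_mid=.0275 && python3 - <<'E'
from h import *
c=read_camera("scene"); w=cv2.imread("pics/w5.png")
cv2.imwrite("pics/v5.png",np.hstack([cv2.resize(c["img"][150:290,180:360],(540,420)),w[0:300,200:440]] if 0 else [cv2.resize(c["img"][150:290,180:340],(480,420)),cv2.resize(w[60:340,210:430],(320,420))]))
E
```

```text
time: 9.35
tool_pos: [0.4855, -0.2889, 0.0608]
tool_rot: [3.141, -0.0, 0.375]
contact_force: [-0.8, -0.0, -0.1]
opening: 0.0906
time: 10.35
tool_pos: [0.4488, -0.3032, 0.2304]
tool_rot: [-3.141, -0.0, 0.375]
contact_force: [0.3, -0.1, -1.2]
opening: 0.0919
t 10.4 tcp [ 448.8 -303.2  230.4] rot [-3.141  0.     0.375] open 91.9
medium_mid 0.66 [173. 326.] world [ 489.7 -291.1   44. ] tool delta mm [ 42.5   3.8 186.4]
```

View pics/v5.png

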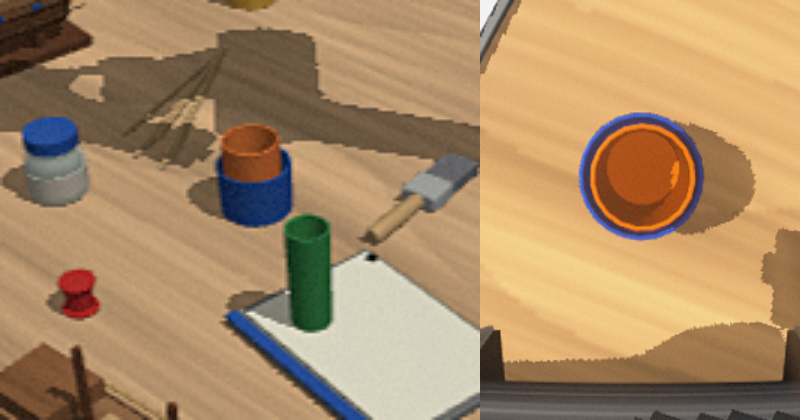

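Nested upright (medium at about (487,-289)). Now the small tumbler.

```bash
python3 -m inch '[[[37,-33.5,0,0],[37,-33.5,0,0],[37,-33.5,0,0],[37,-33.5,0,0],[0,0,0,0],[0,0,0,0],[0,0,0,0]]]' && python3 look.py w6 small_mid=.0645 pad_mid=.012 && python3 - <<'E'
from h import *
T=tool(); cam=read_camera("wrist"); hsv=cv2.cvtColor(cam["img"],cv2.COLOR_BGR2HSV)
m=cv2.inRange(hsv,(45,90,20),(85,255,255)); n,l,st,ce=cv2.connectedComponentsWithStats(m); i=1+np.argmax(st[1:,4]); obs=l==i
from scipy.optimize import minimize
def sil(p):
    pts=[proj(cam,[p[0]+r*np.cos(a),p[1]+r*np.sin(a),z],T) for z,r in((.012,.0195),(.117,.021)) for a in np.linspace(0,6.28,40)]
    k=np.zeros(obs.shape,np.uint8); cv2.fillConvexPoly(k,cv2.convexHull(np.array(pts,np.float32)).astype(np.int32),1); return k>0
f=lambda p:(sil(p)^obs).sum()/obs.sum()
r=min((minimize(f,p0,method="Nelder-Mead",options=dict(initial_simplex=np.array(p0)+[[0,0],[.008,0],[0,.008]])) for p0 in([.593,-.102],[.597,-.096])),key=lambda r:r.fun)
d=np.r_[r.x,.0645]-T[:3,3]; print(r.x,r.fun,st[i],"tool",T[:3,:3].T@d*1000)
E
```

```text
time: 11.42
tool_pos: [0.5365, -0.1256, 0.2307]
tool_rot: [3.141, 0.0, 0.373]
contact_force: [0.3, -0.1, -0.2]
opening: 0.0918
t 11.47 tcp [ 536.5 -125.6  230.7] rot [3.141 0.    0.373] open 91.7
small_mid 0.73 [155. 318.] world [ 591.2 -101.3   64.5] tool delta mm [ 59.8  -2.7 166.1]
pad_mid 0.59 [149. 256.] world [573.5 -39.7  12. ] tool delta mm [ 65.8 -66.6 218.6]
[ 0.58946641 -0.10352171] 2.4659685863874348 [291 133  56  55 764] tool [ 57.28110382  -1.28220889 166.23265016]
```

```bash
python3 -m inch '[[[30,-1.5,0,0],[30,-1,0,0],[0,0,50,0],[0,0,50,0],[0,0,38,0],[0,0,0,0],[0,0,0,0]]]' && python3 -m inch '[[[0,0,0,0],[0,0,0,0],[0,0,0,0],[0,0,0,0],[0,0,0,0],[0,0,0,0]]]' 1 15 && python3 -m inch '[[[0,0,-40,0],[0,0,-40,0],[0,0,-40,0],[0,0,0,0],[0,0,0,0]]]'
```

```text
time: 12.5
tool_pos: [0.5928, -0.1009, 0.0944]
tool_rot: [3.14, -0.002, 0.374]
contact_force: [-0.1, -0.4, 0.6]
opening: 0.0917
time: 13.25
tool_pos: [0.5918, -0.1003, 0.0927]
tool_rot: [3.142, 0.0, 0.375]
contact_force: [0.5, -0.0, 0.2]
opening: 0.0413
time: 13.88
tool_pos: [0.5913, -0.1002, 0.2117]
tool_rot: [-3.141, 0.001, 0.375]
contact_force: [-0.9, -0.3, -1.4]
opening: 0.0419
```

```bash
python3 -m inch '[[[-45,27.4,0,0],[-45,27.4,0,0],[-45,27.4,0,0],[-45,27.4,0,0],[-46,27.4,0,0],[0,0,0,0],[0,0,0,0],[0,0,0,0]]]' && python3 look.py w7 medium_mid=.044 small_mid=.184 && python3 - <<'E'
from h import *
T=tool(); cam=read_camera("wrist"); c=cam["img"].copy()
def circ(x,y,z,rad,col):
    for a in np.linspace(0,2*np.pi,60):
        u=proj(cam,[x+rad*np.cos(a),y+rad*np.sin(a),z],T); cv2.circle(c,(int(u[0]),int(u[1])),0,col,-1)
circ(.4873,-.2885,.084,.030,(255,255,255))
h=T[:3,3]; circ(h[0],h[1],h[2]+.024,.021,(0,0,255))
print(T[:3,:3].T@(np.array([.4873,-.2885,.084])-h)*1000)
cv2.imwrite("pics/w7b.png",cv2.resize(c[80:400,180:460],None,fx=1.8,fy=1.8))
E
```

```text
time: 14.88
tool_pos: [0.4322, -0.3094, 0.2121]
tool_rot: [-3.14, 0.0, 0.376]
contact_force: [0.5, -0.8, -0.0]
opening: 0.0411
t 14.93 tcp [ 432.2 -309.4  212.1] rot [-3.141  0.     0.377] open 41.3
medium_mid 0.86 [156. 324.] world [ 487.7 -289.4   44. ] tool delta mm [ 59.    2.  168.1]
small_mid 0.89 [283. 323.] world [ 429.4 -311.5  184. ] tool delta mm [-3.4  0.9 28.1]
[ 58.93383556   0.56605521 128.5868759 ]
```

View pics/w7b.png

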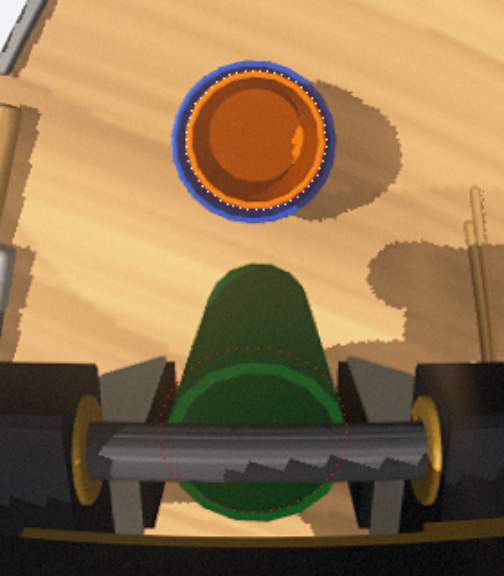

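Orange's rim matches the prediction. The green cup is held about 3 mm toward tool -x, so I'll compensate and descend, watching the force.

```bash
python3 -m inch '[[[31,0.3,0,0],[31,0.3,0,0],[0,0,0,0],[0,0,0,0],[0,0,35,0],[0,0,20,0],[0,0,20,0],[0,0,20,0],[0,0,12,0],[0,0,0,0]]]' && python3 -m inch '[[[0,0,4,0],[0,0,4,0],[0,0,0,0],[0,0,0,0]]]'
```

```text
time: 16.32
tool_pos: [0.4889, -0.2884, 0.1052]
tool_rot: [-3.14, 0.001, 0.374]
contact_force: [-0.4, -0.3, -0.5]
opening: 0.0416
time: 16.82
tool_pos: [0.4897, -0.2885, 0.0979]
tool_rot: [3.141, -0.0, 0.375]
contact_force: [0.5, 0.2, -0.5]
opening: 0.0414
```

```bash
python3 -m inch '[[[0,0,3,0],[0,0,3,0],[0,0,0,0],[0,0,0,0]]]'
```

```text
time: 17.32
tool_pos: [0.4896, -0.2884, 0.0917]
tool_rot: [3.142, 0.0, 0.375]
contact_force: [0.4, -0.1, -1.2]
opening: 0.0412
```

```bash
python3 -m inch '[[[0,0,2,0],[0,0,0,0],[0,0,0,0]]]' && python3 -m inch '[[[0,0,0,0],[0,0,0,0],[0,0,0,0],[0,0,0,0]]]' -1 && python3 -m inch '[[[0,0,-30,0],[0,0,-50,0],[0,0,-50,0],[0,0,-20,0],[-40,0,0,0],[0,0,0,0],[0,0,0,0],[0,0,0,0]]]' && python3 look.py w8 small_mid=.0605 && python3 - <<'E'
from h import *
c=read_camera("scene"); w=cv2.imread("pics/w8.png")
cv2.imwrite("pics/v8.png",np.hstack([cv2.resize(c["img"][140:280,180:340],(480,420)),cv2.resize(w[40:320,210:430],(320,420))]))
E
```

```text
time: 17.7
tool_pos: [0.4896, -0.2884, 0.0897]
tool_rot: [3.141, -0.0, 0.375]
contact_force: [-0.7, 0.4, -1.3]
opening: 0.0412
time: 18.2
tool_pos: [0.4896, -0.2884, 0.0898]
tool_rot: [3.141, 0.0, 0.375]
contact_force: [0.3, 0.5, -1.1]
opening: 0.0768
time: 19.2
tool_pos: [0.4529, -0.3027, 0.2395]
tool_rot: [-3.141, -0.0, 0.375]
contact_force: [0.9, 0.4, -0.5]
opening: 0.0918
t 19.25 tcp [ 452.9 -302.7  239.5] rot [-3.141  0.     0.376] open 92.0
small_mid 0.61 [182. 322.] world [ 485.3 -290.1   60.5] tool delta mm [3.47e+01 1.00e-01 1.79e+02]
```

View pics/v8.png

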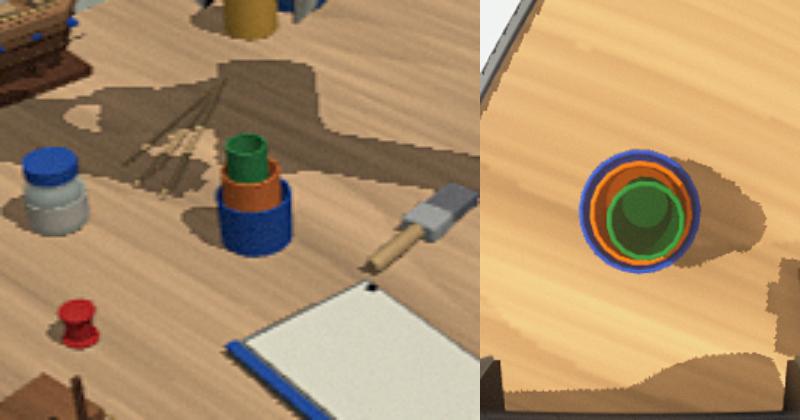

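All three are nested. Next is the slide.

```bash
python3 -m inch '[[[27.3,-52.1,0,0],[27.3,-52.1,0,0],[27.3,-52.1,0,0],[27.3,-52.1,0,0],[27.3,-52.1,0,0],[27.3,-52.1,0,0],[27.3,-52.1,0,0],[27.3,-52.1,0,0],[27.3,-52.1,0,0],[27.3,-52.1,0,0]]]' && python3 -m inch '[[[0,0,0,0.173],[0,0,0,0.173],[0,0,0,0.173],[0,0,0,0.173],[0,0,0,0.173],[0,0,0,0],[0,0,0,0],[0,0,0,0]]]' && python3 look.py w9 slide_mid=.040 slide_frost=.040 && python3 - <<'E'
from h import *
T=tool(); cam=read_camera("wrist"); c=cam["img"].copy()
p={k:atz(cam,place_of("wrist",k)[0]["at"][::-1],.04,T) for k in("slide_mid","slide_frost")}
d=p["slide_frost"]-p["slide_mid"]; y=np.arctan2(d[1],d[0]); print(np.linalg.norm(d),"yaw",y)
m=p["slide_mid"]; ex=np.array([np.cos(y),np.sin(y),0]); ey=np.array([-ex[1],ex[0],0])
for a,b in((55,20),(55,-20),(-55,-20),(-55,20),(43,8),(0,0),(-36,0)):
    u=proj(cam,m+ex*a/1e3+ey*b/1e3+[0,0,.004],T); cv2.circle(c,(int(u[0]),int(u[1])),1,(0,0,255),-1)
g=m-ex*.036; print("grip tool delta",T[:3,:3].T@(g-T[:3,3])*1000)
cv2.imwrite("pics/w9b.png",cv2.resize(c[40:300,180:500],None,fx=2,fy=2))
E
```

```text
time: 20.6
tool_pos: [0.5156, 0.2841, 0.2396]
tool_rot: [3.141, -0.0, 0.375]
contact_force: [0.4, -0.3, 0.8]
opening: 0.0917
time: 21.6
tool_pos: [0.5157, 0.2818, 0.2396]
tool_rot: [3.141, 0.0, -0.488]
contact_force: [0.1, -0.1, 0.1]
opening: 0.0921
t 21.65 tcp [515.7 281.8 239.6] rot [ 3.141 -0.    -0.489] open 92.1
slide_frost 0.75 [122. 327.] world [594.1 233.8  40. ] tool delta mm [ 91.8   5.6 199.6]
0.053406972969299304 yaw -0.49252379255883694
grip tool delta [  1.4412834    5.8058984  199.66477413]
```

View pics/w9b.png

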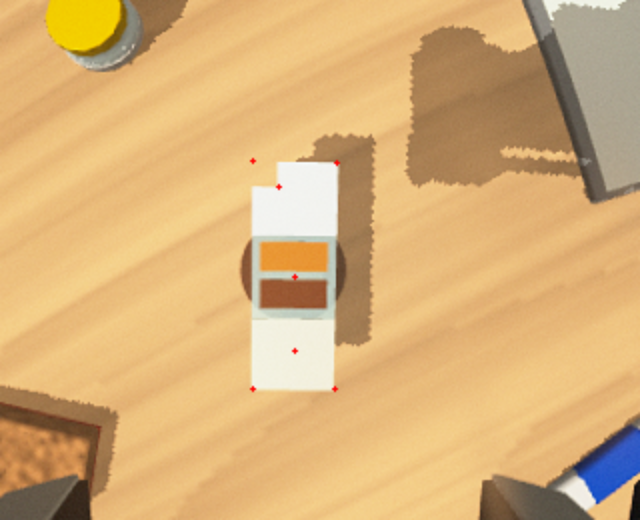

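The model corners overlay exactly, and the notch is confirmed at (+x,+y). I'll descend to grip 36 mm toward the plain end.

```bash
python3 -m inch '[[[1.4,5.8,40,0],[0,0,50,0],[0,0,50,0],[0,0,46,0],[0,0,20,0],[0,0,10.5,0],[0,0,0,0],[0,0,0,0],[0,0,0,0]]]' && python3 -m inch '[[[0,0,0,0],[0,0,0,0],[0,0,0,0],[0,0,0,0],[0,0,0,0],[0,0,0,0]]]' 1 4
```

```text
time: 23.02
tool_pos: [0.5148, 0.2762, 0.0243]
tool_rot: [-3.14, -0.001, -0.49]
contact_force: [-1.2, 1.2, -0.1]
opening: 0.0919
time: 23.78
tool_pos: [0.5142, 0.2759, 0.0231]
tool_rot: [3.141, -0.0, -0.49]
contact_force: [-0.0, 0.4, 0.5]
opening: 0.0402
```

```bash
python3 -m inch '[[[0,0,2,0],[0,0,2,0],[0,0,2,0],[0,0,2,0],[0,0,2,0],[0,0,2,0],[0,0,0,0],[0,0,0,0]]]' && cat > ang.py <<'E'
# estimate slide tilt from wrist view: fit (grip offset s along slide, height, angle) to corner/edge silhouettes
from h import *
import sys
T=tool(); cam=read_camera("wrist"); cv2.imwrite(f"pics/{sys.argv[1]}.png",cam["img"])
print("tcp",np.round(T[:3,3]*1000,1),"t",observe()["time"])
for k in("slide_frost","slide_mid"):
    for r in place_of("wrist",k)[:2]:
        o,d=ray(cam,r["at"][::-1],T); q0=T[:3,:3].T@(o-T[:3,3]); q=T[:3,:3].T@d
        t=(0-q0[1])/q[1] if abs(q[1])>.2 else None
        print(k,round(r["conf"],2),np.round(r["at"]))
        # assuming distance l from the grip (tool 0,0,-.021), the elevation that fits best
        l=.036+(.055 if k=="slide_frost" else 0)
        e=[(np.hypot(*(np.array(proj(cam,T[:3,3]+T[:3,:3]@np.array([l*np.cos(a),0,-.021-l*np.sin(a)]),T))-np.array(r["at"][::-1]))),np.degrees(a)) for a in np.radians(np.arange(-10,60,.5))]
        print("  best angle",min(e))
E
python3 ang.py w10 && python3 - <<'E'
from h import *
c=cv2.imread("pics/w10.png"); s=read_camera("scene")["img"]
cv2.imwrite("pics/v10.png",np.hstack([cv2.resize(s[230:350,320:480],(400,300),interpolation=cv2.INTER_CUBIC),cv2.resize(c[60:360,160:480],(400,375))[:300]]))
E
```

```text
time: 24.78
tool_pos: [0.5139, 0.2758, 0.011]
tool_rot: [3.141, 0.0, -0.49]
contact_force: [0.5, 0.5, 0.4]
opening: 0.0401
tcp [513.9 275.8  11. ] t 24.825
slide_frost 0.6 [102. 324.]
  best angle (np.float64(5.647383091999237), np.float64(26.5))
slide_mid 0.72 [252. 321.]
  best angle (np.float64(1.4484830741887227), np.float64(21.5))
```

View pics/v10.png

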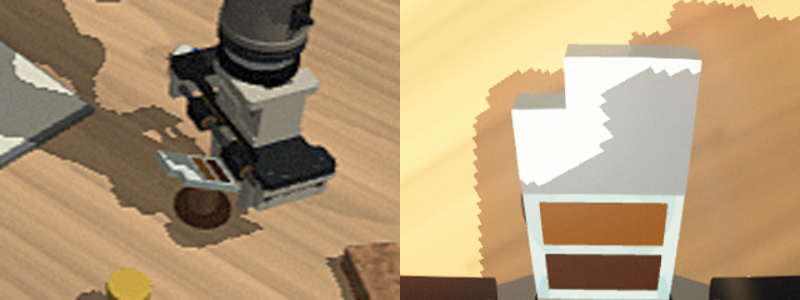

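It pivots as planned: frosted end up, label up. I'll fit the angle from the corner pixels: (400,108), (292,106), (292,146), (250,148), (258,216), (386,214).

```bash
cat > fit.py <<'E'
from h import *
from scipy.optimize import least_squares
import sys,json
def fit(px,T,cam):
    P=np.array([(55,-20,4),(55,8,4),(43,8,4),(43,20,4),(20,20,4),(20,-20,4)])/1e3
    def f(v,full=0):
        x,y,z,th,yw=v; Q=R.from_euler('ZY',[yw,-th]).as_matrix()   # frame: tool x, -tool y, up
        W=(Q@P.T).T+[x,y,z]; W=W*[1,-1,-1]
        return np.concatenate([np.array(proj(cam,T[:3,3]+T[:3,:3]@w,T))-p for w,p in zip(W,px)])
    r=least_squares(f,[.036,0,.02,.5,0]); v=r.x
    print("centre in tool (x fwd,y left,up) mm",np.round(v[:3]*1000,1),"tilt",round(np.degrees(v[3]),1),"yaw",round(np.degrees(v[4]),1),"rms",round(np.sqrt((r.fun**2).mean()),2)); return v
if __name__=="__main__": fit(json.loads(sys.argv[1]),tool(),read_camera("wrist"))
E
python3 fit.py '[[400,108],[292,106],[292,146],[250,148],[258,216],[386,214]]'
```

```text
centre in tool (x fwd,y left,up) mm [32.6 -0.9 34.1] tilt 25.5 yaw -0.1 rms 0.72
```

```bash
python3 -m inch '[[[0,0,1,0],[0,0,1,0],[0,0,0,0],[0,0,0,0]]]' && python3 -m inch '[[[0,0,0,0],[0,0,0,0],[0,0,0,0],[0,0,-20,0],[0,0,-40,0],[0,0,-40,0],[0,0,-45,0],[0,0,0,0],[0,0,0,0],[0,0,0,0]]]' 1 45 && python3 ang.py w11 && python3 - <<'E'
from h import *
c=cv2.imread("pics/w11.png"); cv2.imwrite("pics/v11.png",cv2.resize(c[60:360,160:480],None,fx=2,fy=2))
E
```

```text
time: 25.52
tool_pos: [0.5142, 0.2759, 0.0092]
tool_rot: [3.142, -0.0, -0.49]
contact_force: [-0.9, -0.9, 1.0]
opening: 0.0399
time: 26.78
tool_pos: [0.5133, 0.2756, 0.1525]
tool_rot: [3.139, 0.002, -0.49]
contact_force: [-0.1, 0.5, 0.0]
opening: 0.0394
tcp [513.3 275.6 152.5] t 26.825
slide_mid 0.98 [256. 323.]
  best angle (np.float64(3.2999058840017894), np.float64(25.5))
```

View pics/v11.png

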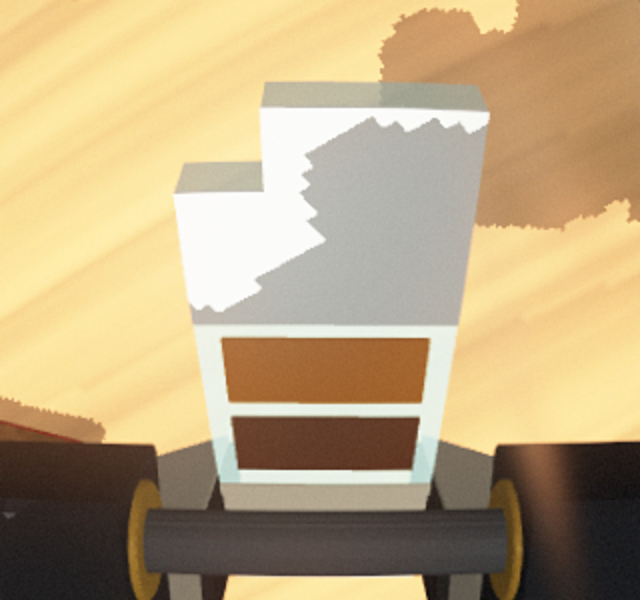

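Corners in full-image pixels: (404.5,115.5), (290.5,113.5), (291.5,155.5), (247.5,157), (256.5,222.5), (389,222.5).

```bash
cat > goal.py <<'E'
from h import *
v=np.array([float(x) for x in __import__("sys").argv[1:4]])/1000
T=tool(); pad=np.array([.572,-.039,.162]); yaw=-.125
c,s=np.cos(yaw),np.sin(yaw); tcp=pad-[c*v[0]-s*v[1],s*v[0]+c*v[1],v[2]]
print("goal tcp",tcp,"yaw now",observe()["tool_rot"][2],"tool delta now",T[:3,:3].T@(tcp-T[:3,3])*1000)
E
python3 fit.py '[[404.5,115.5],[290.5,113.5],[291.5,155.5],[247.5,157],[256.5,222.5],[389,222.5]]'
python3 - <<'E'
# pad yaw/centre refit from the top picture: border corners by mask
from h import *
c=read_camera("top"); im=cv2.imread("pics/top0.png")
P=np.array([atz(c,p,.012)[:2] for p in((298,179),(394,188),(388,254),(291,244))])
for a,b in((0,1),(3,2)): d=P[a]-P[b]; print("y-edge yaw",np.arctan2(-d[0],d[1]),np.linalg.norm(d))
for a,b in((0,3),(1,2)): d=P[a]-P[b]; print("x-edge yaw",np.arctan2(d[1],d[0]),np.linalg.norm(d))
hsv=cv2.cvtColor(im,cv2.COLOR_BGR2HSV); m=cv2.inRange(hsv,(108,120,60),(125,255,255)); m[:,:285]=0; m[:,405:]=0; m[:170]=0; m[200:]=0
q=np.argwhere(m)[:,::-1]; W=np.array([atz(c,p,.012)[:2] for p in q]); k=np.polyfit(W[:,1],W[:,0],1); print("strip yaw",-np.arctan(k[0]),len(q))
w=cv2.imread("pics/w2.png"); 
E
```

```text
centre in tool (x fwd,y left,up) mm [31.6 -1.1 37. ] tilt 28.6 yaw -0.1 rms 0.33
y-edge yaw -0.12266439667260426 0.2400275720092583
y-edge yaw -0.12908958760231462 0.239259835843915
x-edge yaw -0.12507145006029188 0.16385374842456246
x-edge yaw -0.12972078402390314 0.16539467099643232
strip yaw -0.14490348223685715 371
```

Tilt is 28.6°, close enough. Turn to the pad yaw (-0.126) and compute the shift.

```bash
python3 -m inch '[[[0,0,0,-0.122],[0,0,0,-0.121],[0,0,0,-0.121],[0,0,0,0],[0,0,0,0]]]' && python3 goal.py 31.6 -1.1 37
```

```text
time: 27.65
tool_pos: [0.5142, 0.2759, 0.1541]
tool_rot: [3.141, 0.0, -0.129]
contact_force: [-0.8, 0.0, 0.4]
opening: 0.0395
goal tcp [ 0.5407837  -0.03396886  0.125     ] yaw now -0.12850504406124963 tool delta now [ 66.10941316 303.92555489  29.11826756]
```

```bash
python3 -m inch '[[[13,45,0,0],[13,45,0,0],[13,45,0,0],[13,45,0,0],[14,45,0,0],[0,20,0,0],[0,0,0,0],[0,0,0,0],[0,0,0,0]]]' && python3 - <<'E'
from h import *
T=tool(); c=read_camera("wrist"); im=c["img"]; cv2.imwrite("pics/w12.png",im)
print(T[:3,3],[ (r["conf"],np.round(r["at"]),atz(c,r["at"][::-1],.012,T)) for r in place_of("wrist","pad_mid")[:2]])
hsv=cv2.cvtColor(im,cv2.COLOR_BGR2HSV); m=cv2.inRange(hsv,(110,150,100),(125,255,255)); n,l,st,ce=cv2.connectedComponentsWithStats(m); i=1+np.argmax(st[1:,4]); print(st[i])
q=np.argwhere(l==i)[:,::-1]; W=np.array([atz(c,p,.012,T)[:2] for p in q]); vx,vy,x0,y0=cv2.fitLine(W.astype(np.float32),cv2.DIST_HUBER,0,.01,.01).ravel(); d=np.array([vx,vy])*np.sign(vy)
t=(W-[x0,y0])@d; n_=np.array([d[1],-d[0]]); w=(W-[x0,y0])@n_
print("strip yaw",np.arctan2(-d[0],d[1]),"length",np.ptp(t),"width",np.ptp(w),"mid outer edge",np.array([x0,y0])+d*(t.max()+t.min())/2,"pad centre est",np.array([x0,y0])+d*(t.max()+t.min())/2+n_*(w.max()-.085))
E
```

```text
time: 28.78
tool_pos: [0.5487, 0.0259, 0.1542]
tool_rot: [-3.141, -0.0, -0.125]
contact_force: [0.2, -0.7, -1.3]
opening: 0.0393
[0.54870367 0.02589274 0.15423145] [(0.88, array([193., 394.]), array([ 0.57162696, -0.03730038,  0.012     ]))]
[ 249   86  133   15 1665]
strip yaw -0.13929363 length 0.10606053418667383 width 0.0116347657383324 mid outer edge [0.66024281 0.0170501 ] pad centre est [0.58181075 0.0280464 ]
```

```bash
python3 -m inch '[[[0,30,10,0],[0,30,10,0],[0,0.5,9,0.009],[0,0,0,0],[0,0,0,0],[0,0,0,0],[0,0,0,0],[0,0,0,0]]]' && python3 - <<'E'
from h import *
T=tool(); c=read_camera("wrist"); im=c["img"]; s=read_camera("scene")["img"]
print(place_of("scene","slide_mid")[:1],place_of("scene","slide_frost")[:1],T[:3,3],observe()["tool_rot"])
sc=read_camera("scene")
y=observe()["tool_rot"][2]; m=T[:3,3]+R.from_euler('z',y).apply([.0316,-.0011,.037]); f=m+R.from_euler('ZY',[y,-np.radians(28.6)]).apply([.055,0,0])
print("predicted centre",m,"scene px row,col",[np.round(proj(sc,p)[::-1]) for p in(m,f)])
cv2.imwrite("pics/v13.png",np.hstack([cv2.resize(s[140:340,180:420],(480,400)),cv2.resize(im[40:340,180:420],(320,400))]))
E
```

```text
time: 29.88
tool_pos: [0.5413, -0.0353, 0.1254]
tool_rot: [3.141, -0.0, -0.135]
contact_force: [-0.4, 0.6, -0.9]
opening: 0.0392
[{'at': [217.3, 304.0], 'conf': 0.48}] [{'at': [213.9, 289.1], 'conf': 0.63}] [ 0.54128834 -0.03529451  0.12535371] [ 3.14152346e+00 -4.91175351e-05 -1.35230074e-01]
predicted centre [ 0.57245143 -0.04064534  0.16235371] scene px row,col [array([217., 303.]), array([215., 287.])]
```

The view limit is reached, but the scene network puts the slide's centre and frosted end within 2 px of my prediction. I'm handing in.

```bash
python3 - <<'E'
from h import *
s=observe(); print(s["time"],s["qvel"].round(3),s["opening"])
for k,z in(("large_mid",.0275),("medium_mid",.044),("small_mid",.0605)):
    for n in("scene",):
        c=read_camera(n); r=place_of(n,k)[:1]; print(k,[(q["conf"],np.round(atz(c,q["at"][::-1],z),3)) for q in r])
print(hand_in())
E
```

```text
30.125 [-0.001 -0.002  0.001  0.001 -0.002  0.002] 0.039649391472656705
large_mid [(0.62, array([ 0.47 , -0.285,  0.027]))]
medium_mid [(0.61, array([ 0.484, -0.29 ,  0.044]))]
small_mid [(0.79, array([ 0.496, -0.282,  0.06 ]))]
the job is handed in; nothing more can be done
None
```

I handed the job in at about 30 s with the arm still and the slide clamped at 45 N.

**Tumblers:** The medium (orange) one stands inside the large (blue) one, which I did not move. The small (green) one stands inside the medium. Pictures taken after each release showed them upright and nested.

**Slide:** I found the frosted end by its notch and gripped the slide lightly near its plain end. Lowering it against the post edge tipped the frosted end up, and I then clamped it hard. It is held label face up with the frosted end toward the blue strip.

| Final check | Measured |
|---|---|
| Slide centre | about (0.572, -0.041, 0.162) m, 15 cm above the pad middle, within about 2 mm sideways |
| Tilt | 28.6°, fitted to its corners after the lift and not measured again at the end |
| Lengthwise direction | yaw -0.135 rad |
| Agreement with scene camera | centre and frosted end within 2 px of prediction |

**What disagreed or could not be checked:**
- **Pad yaw:** the pad edges gave -0.126 rad and the blue strip -0.14 rad, so I used a value between them.
- **Blue tumbler:** the outside cameras put it about 11 mm nearer the robot than the wrist camera did. The wrist value was right, since the tumblers nested.
- **Final pose:** I could not view the last picture because the 12-picture limit was reached, so this check is by numbers only.

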